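Stand the knocked-over parts bin up and push it back into its row

TASK

The empty blue parts bin has pitched forward onto its front face. Push it over backwards so that it stands upright on its base again, then push it back along the bench, into the gap between the red and the grey bin, until its back is flush against the wooden rail. Only push it, never pick it up, and leave everything else on the bench where it is.

Things in the scene. Friction and masses are not known exactly. Their poses are not given: they have to be found in the camera images.
- blue_bin: Empty open blue plastic bin, upright 110 (own x) x 130 (own y) x 70 mm (own z), walls 4 mm, front and back rims 8 mm thick; about 0.2 kg (0.14 to 0.28). Origin: centre of its underside. Own z points out of the mouth, own x from front to back. It starts lying on its front face, 110 mm tall and 70 mm deep: own x up, mouth roughly towards the robot, underside of the base towards the rail.
- bin_heel (a point): Middle of the blue bin's lower front edge (front face meets underside), on the bench at the start and throughout. Pushed near the top of its mouth side (the back rim, 110 mm up) towards the rail, the bin tips about this edge; past about 30 degrees it falls onto its base by itself and then covers the 110 mm ahead of the edge.
- bin_back_left (a point): On the outer back face of the blue bin at its own +y end, 20 mm above its underside.
- bin_back_right (a point): On the outer back face of the blue bin at its own -y end, 20 mm above its underside.
- rail: Dark wooden stop rail fixed to the bench: 24 (own x) x 600 (own y) x 40 mm high. Origin: centre of its underside. Own x points across it, away from the robot, so its near face is at own x = -12 mm. The three bins belong against the near face; the gap for the blue bin is about at the rail's middle, some 220 mm wide between the red and the grey bin.
- red_bin: Red neighbour bin, at one side of the gap. The same size and shape as the blue bin, upright, 0.9 kg with its stock, back against the rail; origin: centre of its underside. Its stock stays below its rim.
- grey_bin: Grey neighbour bin, at the other side of the gap. The same size and shape as the blue bin, upright, 0.9 kg with its stock, back against the rail; origin: centre of its underside. Its stock stays below its rim.
- lube: Green oil bottle with a yellow label, 48 mm across, 130 mm tall, loose. Origin: centre of its underside.
- pot: Black pot with brushes and pens, 72 mm across, 160 mm tall overall, loose. Origin: centre of its underside.
- sprocket: Stack of steel sprockets lying flat, 90 mm across, 21 mm high, loose. Origin: centre of its underside.
- wrench: Steel wrench lying on the bench, loose. Origin: under its middle.
There are look-alikes about, which are no part of the job. There is more than one size of the blue_bin; the one meant has the size given above.

How it is judged:
By the outcome, as a careful person would: the job done as asked, in the order asked, and still so for the second after the job is handed in, with the robot touching nothing.
It also fails if it takes over 42 s, if anything falls off the work surface, if the arm or the gripper's body presses on something with over 40 N, if the wrist force passes 120 N, or if a joint passes its speed limit or range.

ROBOT

A 7-joint arm with a two-finger parallel gripper is mounted at the origin on the work surface. World frame = base frame: x ahead of the robot, y to its left, z up, the work surface at z = 0. Lengths are in m, angles in rad, forces in N, time in s.
With the tool pointing down it reaches from about 0.35 to 0.9 m from the base axis. Payload 7.2 kg.
Tool frame: the origin (TCP) lies midway between the tips of the shut fingers; the grasp point (between the pads) lies 19 mm behind it (env.hold_point_z is the distance from the TCP to the grasp point, in m); z points along the fingers, y is the line along which they close (so a half turn about z gives the same grasp; the last joint's range is limited). The gripper opens to 88 mm and grips with 3 to 60 N. Pads are 20 mm wide; open, the fingers measure 115 mm over their backs; the gripper's body (75 mm by 178 mm) begins 61 mm behind the grasp point.
Start: joints at [-1.22, 0.411, -0.013, 1.596, 0.006, 1.134, -0.082], TCP at [0.254, 0.571, 0.223] pointing down, gripper open.
Joint ranges: [-2.95, 2.95], [-0.29, 1.99], [-1.47, 1.44], [0.14, 2.54], [-1.03, 4.17], [0.13, 1.85], [-2.86, 2.86]. Speed limits (rad/s): [2.39, 2.39, 3.01, 3.01, 3.14, 3.14, 3.14].

INTERFACE

Orientations are given as a unit quaternion [w, x, y, z].
In Python, from cell import env gives the robot as it stands. The module is installed in compiled form; this text tells all that it offers.
- The arm moves only by the shell command python3 -m inch 'ROWS' [OPENING] [FORCE]. ROWS is JSON, a list of rows, each an object of numbers: "x", "y", "z": the shift along the tool's x, y, z in mm; "turn": the turn about the tool's z in degrees. A call has exactly 8 rows; each row is the pose to reach, as a shift and turn from the pose commanded when the call began, along the tool's axes at that moment; what a row does not reach only later rows make up. A row lasts 1/12 s, in which the tool goes at most 41.7 mm and 7.16 degrees, less where a joint would pass 70% of its speed; a pose out of reach is approached as far as the arm can. A call with a gripper value outside its range is refused whole. OPENING is the finger opening in mm, from 0 to 87.8, set as the call begins (- or left out, the last holds). The fingers move at their own pace and stop on an object; FORCE is the grip in N (left out, the last holds). Time passes only in rows, so rows that repeat a pose let the fingers close, or fill a call up. It gives the time, the measured TCP pose, the force, the opening and the grip force at its end, in the units of the state.
- env.state(): the state, without advancing time (a new reading comes with each control period).
- env.snapshot(name): name is "scene" or "top" or "wrist"; returns a dict with "pixels" (480x640x3 uint8, red, green, blue), "z_map" (480x640 float32, m along the optical axis (not along the pixel's ray), 0 where there is no reading), "fx", "fy", "cx", "cy" (pixels), "k1" (the pictures are not rectified: a ray, as slopes to the right and down, at radius r is drawn at 1 + k1 r^2 times it, then the intrinsics apply), "rvec" (rotation vector, rad) and "tvec" (3), from world to camera coordinates, as OpenCV has them. Camera axes: x right, y down, z forward; pixel columns grow to the right and rows downward; lengths in m; the calibration is good to about 2 mm. A picture is of the moment at which its call begins.
- env.finish_job(): hands the job in; it is judged then, once.
The state is a dict: "t": time; "joint_positions": joint angles; "qd": joint speeds; "joint_efforts": joint torques, N m; "eef_pos": TCP position; "tcp_rot": TCP orientation; "force": force on the tool from outside, world axes, zero at the start; "torque": the same for the moment, N m; "finger_gap": finger opening in m; "grasp_force": force on a finger pad.
Only numpy, scipy, OpenCV 4.12 (cv2) and the standard library are available. Lean on these libraries where they do the work, as an engineer would, in place of code of your own. Each camera call takes 0.05 s, during which the arm holds its last target. There are 200 camera calls.

## Working session

There is one attempt and no reset: what is moved stays moved. The work goes in short steps, Python scripts to look and compute and a shell command to move; the robot and the scene stay as the last step left them, time stands still between calls to the robot, and variables do not carry over. Pictures are saved under pics/ and viewed, at most 10 in all, crops included, and the job is handed in when it is done.

```bash
mkdir -p pics
cat > h.py <<'E'
import numpy as np, cv2
from cell import env
def cloud(s):
    h,w=s['z_map'].shape
    u,v=np.meshgrid(np.arange(w),np.arange(h))
    K=np.array([[s['fx'],0,s['cx']],[0,s['fy'],s['cy']],[0,0,1.]])
    p=cv2.undistortPoints(np.stack([u,v],-1).reshape(-1,1,2).astype(np.float64),K,np.array([s['k1'],0,0,0.])).reshape(h,w,2)
    z=s['z_map'][...,None]
    c=np.concatenate([p*z,z],-1)
    R=cv2.Rodrigues(np.array(s['rvec'],float))[0]
    P=(c-np.array(s['tvec']).reshape(3))@R
    P[s['z_map']<=0]=np.nan
    return P
def save(s,n): cv2.imwrite('pics/'+n+'.png',s['pixels'][...,::-1])
E
python3 - <<'E'
from h import *
for n in('scene','top'):
    s=env.snapshot(n); save(s,n+'0'); np.save(n+'0.npy',cloud(s)); np.save(n+'0p.npy',s['pixels'])
st=env.state(); print(st['t'],st['eef_pos'],st['tcp_rot'],st['force'])
E
```

```text
0.1 [0.25400616 0.57056198 0.22185737] [-1.12414029e-04  2.07856291e-01  9.78159094e-01 -7.32986230e-04] [ 0.47207425 -0.29041179 -0.37103037]
```

View pics/scene0.png

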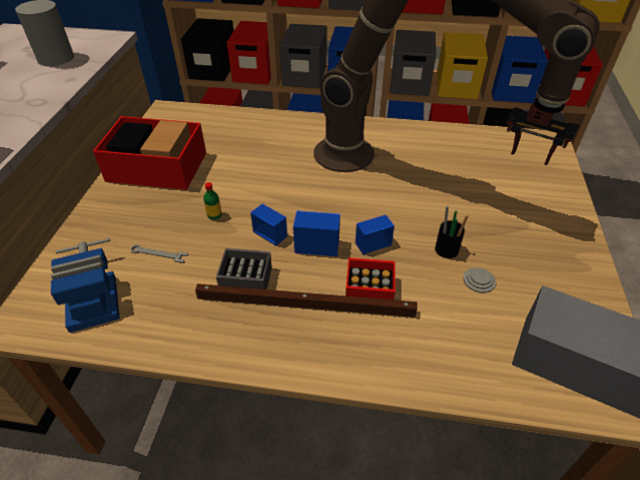

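View pics/top0.png

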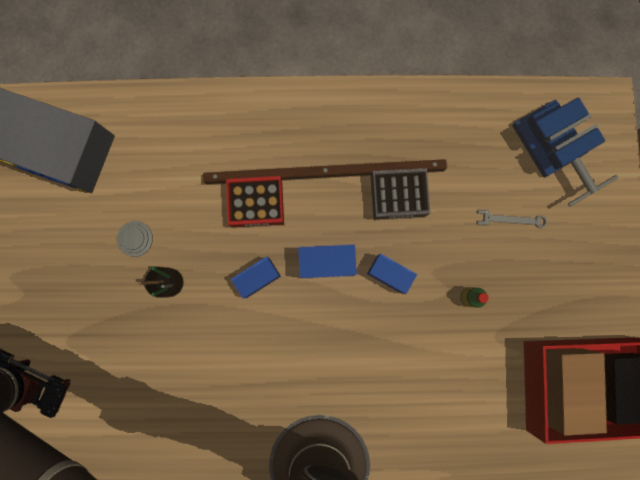

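The top view shows three blue bins, at about (255,277), (327,261) and (392,273). The rail runs from (203,178) to (446,165), with red at (255,202) and grey at (401,194). Next I'll measure all of these.

Run:
```python
from h import *
P=np.load('top0.npy');I=np.load('top0p.npy')
def rect(name,box,zlo,zhi,mask=None):
    u0,u1,v0,v1=box; m=np.zeros(P.shape[:2],bool); m[v0:v1,u0:u1]=1
    m&=(P[...,2]>zlo)&(P[...,2]<zhi)
    if mask is not None:m&=mask
    q=P[m]; (c,sz,a)=cv2.minAreaRect((q[:,:2]*1000).astype(np.float32))
    print(name,len(q),'c',np.round(c,1),'size',np.round(sz,1),'ang',round(a,2),'zmed',np.round(np.median(q[:,2]),4),'corners',np.round(cv2.boxPoints((c,sz,a))).tolist())
hs=cv2.cvtColor(I,cv2.COLOR_RGB2HSV); blue=(hs[...,0]>100)&(hs[...,0]<130)&(hs[...,1]>120)
for n,b in dict(L=(222,285,250,305),M=(290,362,235,285),R=(362,422,248,300)).items():
    u0,u1,v0,v1=b; z=P[v0:v1,u0:u1,2][blue[v0:v1,u0:u1]]; h=np.nanpercentile(z,90); print(n,h); rect(n,b,h-.008,h+.01,blue)
rect('rail',(195,455,155,190),.034,.046)
rect('red',(220,292,172,232),.055,.085)
rect('grey',(366,435,164,226),.055,.085)
b=P[320:340,200:260,2];print('bench',np.nanmedian(b))
rect('lube',(450,495,280,315),.02,.2)
rect('pot',(130,190,260,305),.02,.2)
```

```text
L 0.08673032825449341
L 863 c [458.7 141.8] size [51.6 98. ] ang 31.75 zmed 0.0836 corners [[411.0, 170.0], [463.0, 87.0], [506.0, 114.0], [455.0, 197.0]]
M 0.11302686220008422
M 1584 c [492.9 -26.6] size [ 67.2 127.9] ang 1.88 zmed 0.1098 corners [[457.0, 36.0], [461.0, -92.0], [529.0, -89.0], [524.0, 38.0]]
R 0.0873038382323963
R 850 c [ 462.4 -178.8] size [97.5 50.8] ang 59.66 zmed 0.0839 corners [[416.0, -208.0], [460.0, -234.0], [509.0, -150.0], [465.0, -124.0]]
rail 2812 c [693.3 -27. ] size [ 73.  600.5] ang 2.41 zmed 0.0392 corners [[644.0, 271.0], [669.0, -329.0], [742.0, -325.0], [717.0, 275.0]]
red 598 c [640.1 145.9] size [111.2 131.6] ang 2.45 zmed 0.0686 corners [[582.0, 209.0], [587.0, 78.0], [699.0, 83.0], [693.0, 214.0]]
grey 629 c [ 655.1 -207.2] size [111.1 132.1] ang 2.54 zmed 0.069 corners [[597.0, -144.0], [603.0, -276.0], [713.0, -271.0], [708.0, -139.0]]
bench -0.0004836815072668511
lube 460 c [ 402.7 -375.2] size [44.3 48.4] ang 84.1 zmed 0.0879 corners [[376.0, -395.0], [424.0, -400.0], [429.0, -356.0], [381.0, -351.0]]
pot 722 c [448.8 363.6] size [71.2 73.5] ang 3.79 zmed 0.074 corners [[411.0, 398.0], [416.0, 325.0], [487.0, 329.0], [482.0, 403.0]]
```

```bash
python3 -m inch '[{"x":-15,"y":-20,"turn":-3},{"x":-39,"y":-50,"turn":-8},{"x":-63,"y":-82,"turn":-13},{"x":-87,"y":-113,"turn":-18},{"x":-111,"y":-144,"turn":-22},{"x":-135,"y":-175,"turn":-25},{"x":-159,"y":-206,"turn":-26.4},{"x":-183,"y":-237,"turn":-26.4}]' 60
```

```text
$[0]: bad value
```

```bash
python3 -m inch '[{"x":-15,"y":-20,"z":0,"turn":-3},{"x":-39,"y":-50,"z":0,"turn":-8},{"x":-63,"y":-82,"z":0,"turn":-13},{"x":-87,"y":-113,"z":0,"turn":-18},{"x":-111,"y":-144,"z":0,"turn":-22},{"x":-135,"y":-175,"z":0,"turn":-25},{"x":-159,"y":-206,"z":0,"turn":-26.4},{"x":-183,"y":-237,"z":0,"turn":-26.4}]' 60
```

```text
t: 0.77
eef_pos: [0.3249, 0.278, 0.2225]
tcp_rot: [-0.0, -0.022, 1.0, 0.0]
force: [0.5, 0.0, 0.5]
finger_gap: 0.06
grasp_force: 0.0
```

```bash
python3 -m inch '[{"x":-8,"y":-39,"z":0,"turn":0},{"x":-16,"y":-79,"z":0,"turn":0},{"x":-24,"y":-119,"z":0,"turn":0},{"x":-32,"y":-159,"z":0,"turn":0},{"x":-40,"y":-199,"z":0,"turn":0},{"x":-48,"y":-239,"z":10,"turn":0},{"x":-55,"y":-278,"z":25,"turn":0},{"x":-62,"y":-313,"z":40,"turn":0}]'
python3 -m inch '[{"x":0,"y":0,"z":15,"turn":0},{"x":0,"y":0,"z":30,"turn":0},{"x":0,"y":0,"z":45,"turn":0},{"x":0,"y":0,"z":60,"turn":0},{"x":0,"y":0,"z":75,"turn":0},{"x":0,"y":0,"z":86,"turn":0},{"x":0,"y":0,"z":86,"turn":0},{"x":0,"y":0,"z":86,"turn":0}]'
python3 - <<'E'
from h import *
s=env.snapshot('top'); P=cloud(s)
save({'pixels':cv2.resize(s['pixels'][150:350,200:460],(780,600))},'a1')
E
```

```text
t: 1.43
eef_pos: [0.4003, -0.0323, 0.1827]
tcp_rot: [0.001, -0.021, 1.0, 0.0]
force: [0.1, 1.9, -1.1]
finger_gap: 0.0599
grasp_force: 0.0
t: 2.1
eef_pos: [0.3995, -0.0302, 0.0964]
tcp_rot: [-0.001, -0.021, 1.0, -0.0]
force: [0.1, -0.2, -0.0]
finger_gap: 0.0601
grasp_force: 0.0
```

View pics/a1.png

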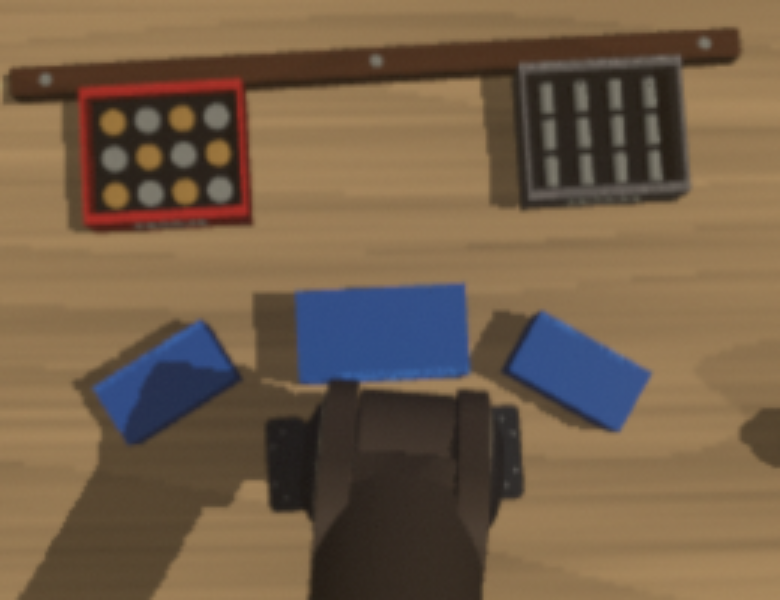

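```bash
python3 -m inch '[{"x":-15,"y":0,"z":0,"turn":0},{"x":-30,"y":0,"z":0,"turn":0},{"x":-38,"y":0,"z":0,"turn":0},{"x":-43,"y":0,"z":0,"turn":0},{"x":-48,"y":0,"z":0,"turn":0},{"x":-53,"y":0,"z":0,"turn":0},{"x":-58,"y":0,"z":0,"turn":0},{"x":-63,"y":0,"z":0,"turn":0}]'
python3 - <<'E'
from h import *
s=env.snapshot('scene'); save({'pixels':cv2.resize(s['pixels'][150:330,190:430],(800,600))},'b1')
E
```

```text
t: 2.82
eef_pos: [0.4631, -0.0274, 0.0967]
tcp_rot: [-0.0, -0.021, 1.0, 0.0]
force: [-1.0, 0.3, 0.9]
finger_gap: 0.06
grasp_force: 0.2
```

View pics/b1.png

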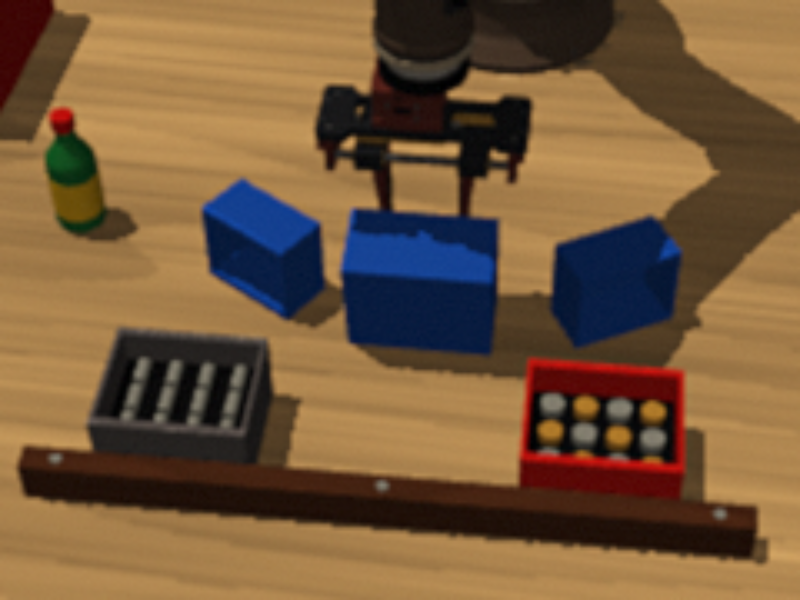

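The fingers (crop ~(385,200) and (465,200)) have just reached the bin's rim, and the bin is starting to tip. I'll continue slowly.

```bash
python3 -m inch '[{"x":-4,"y":0,"z":0,"turn":0},{"x":-8,"y":0,"z":0,"turn":0},{"x":-12,"y":0,"z":0,"turn":0},{"x":-16,"y":0,"z":0,"turn":0},{"x":-20,"y":0,"z":0,"turn":0},{"x":-24,"y":0,"z":0,"turn":0},{"x":-28,"y":0,"z":0,"turn":0},{"x":-32,"y":0,"z":0,"turn":0}]'
python3 - <<'E'
from h import *
s=env.snapshot('scene'); save({'pixels':cv2.resize(s['pixels'][180:300,250:410],(800,600))},'b2')
E
```

```text
t: 3.53
eef_pos: [0.4954, -0.0261, 0.0966]
tcp_rot: [-0.0, -0.021, 1.0, -0.0]
force: [0.8, -0.6, 0.0]
finger_gap: 0.0599
grasp_force: 0.0
```

View pics/b2.png

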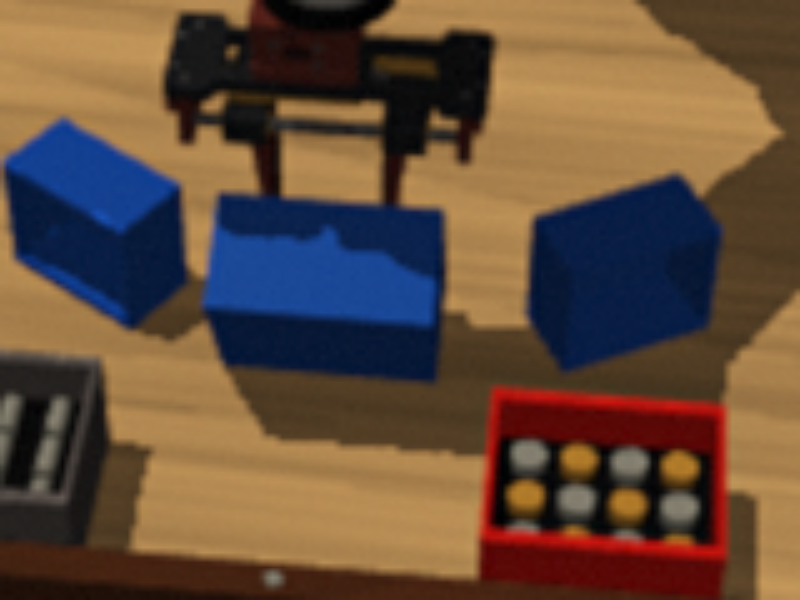

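The bin is tilted roughly 20° towards the rail, with its top edge at crop ~(330,200). I'll carry on the same way.

```bash
python3 -m inch '[{"x":-4,"y":0,"z":0,"turn":0},{"x":-8,"y":0,"z":0,"turn":0},{"x":-12,"y":0,"z":0,"turn":0},{"x":-16,"y":0,"z":0,"turn":0},{"x":-20,"y":0,"z":0,"turn":0},{"x":-24,"y":0,"z":0,"turn":0},{"x":-28,"y":0,"z":0,"turn":0},{"x":-28,"y":0,"z":0,"turn":0}]'
cat >> h.py <<'E'
def bluebin():
    s=env.snapshot('top'); P=cloud(s); hs=cv2.cvtColor(s['pixels'],cv2.COLOR_RGB2HSV)
    m=(hs[...,0]>100)&(hs[...,0]<130)&(hs[...,1]>120)&(P[...,2]>.0)&(abs(P[...,1]+.028)<.1)&(P[...,0]>.42)
    n,l,st,c=cv2.connectedComponentsWithStats(m.astype(np.uint8)); k=1+np.argmax(st[1:,4]); q=P[(l==k)]
    print('n',len(q),'zpct',np.round(np.percentile(q[:,2],[5,50,90,97]),3))
    q=q[(q[:,2]>.06)]
    r=cv2.minAreaRect((q[:,:2]*1000).astype(np.float32)); print(np.round(r[0],1),np.round(r[1],1),round(r[2],2),np.round(cv2.boxPoints(r)).tolist())
    return s
E
python3 -c "
from h import *
bluebin()"
```

```text
t: 4.25
eef_pos: [0.5239, -0.0248, 0.0967]
tcp_rot: [0.0, -0.021, 1.0, -0.0]
force: [1.0, 0.4, 0.9]
finger_gap: 0.0597
grasp_force: 0.0
n 177 zpct [0.003 0.068 0.072 0.074]
[633.7 -42.9] [83.9 16.8] 84.19 [[621.0, -84.0], [638.0, -86.0], [646.0, -2.0], [630.0, -0.0]]
```

```bash
python3 -m inch '[{"x":15,"y":0,"z":0,"turn":0},{"x":30,"y":0,"z":0,"turn":0},{"x":45,"y":0,"z":0,"turn":0},{"x":60,"y":0,"z":0,"turn":0},{"x":75,"y":0,"z":0,"turn":0},{"x":85,"y":0,"z":0,"turn":0},{"x":85,"y":0,"z":0,"turn":0},{"x":85,"y":0,"z":0,"turn":0}]'
python3 - <<'E'
from h import *
s=bluebin(); save({'pixels':cv2.resize(s['pixels'][150:350,200:460],(780,600))},'a2')
E
```

```text
t: 4.97
eef_pos: [0.4384, -0.0284, 0.097]
tcp_rot: [0.0, -0.021, 1.0, 0.0]
force: [0.3, -0.5, 1.1]
finger_gap: 0.0599
grasp_force: 0.0
n 2159 zpct [0.001 0.005 0.07  0.072]
[581.8 -23.5] [109.8 127.3] 1.88 [[525.0, 38.0], [529.0, -89.0], [639.0, -85.0], [635.0, 42.0]]
```

View pics/a2.png

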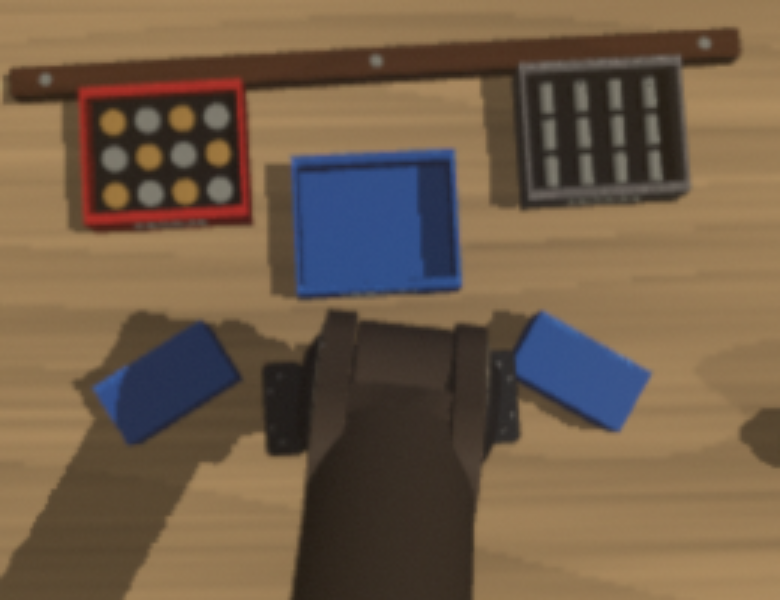

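The bin is upright at (582,-24) mm with yaw about 1.9°; in the crop it spans (293,150)-(460,297). The gap is clear on both sides. Next I'll lower the fingers and push about 66 mm.

```bash
python3 -m inch '[{"x":0,"y":0,"z":12,"turn":0},{"x":0,"y":0,"z":24,"turn":0},{"x":0,"y":0,"z":36,"turn":0},{"x":0,"y":0,"z":48,"turn":0},{"x":0,"y":0,"z":60,"turn":0},{"x":0,"y":0,"z":70,"turn":0},{"x":0,"y":0,"z":72,"turn":0},{"x":0,"y":0,"z":72,"turn":0}]' 80
python3 -m inch '[{"x":-15,"y":0,"z":0,"turn":0},{"x":-30,"y":0,"z":0,"turn":0},{"x":-45,"y":0,"z":0,"turn":0},{"x":-60,"y":0,"z":0,"turn":0},{"x":-68,"y":0,"z":0,"turn":0},{"x":-74,"y":0,"z":0,"turn":0},{"x":-80,"y":0,"z":0,"turn":0},{"x":-86,"y":0,"z":0,"turn":0}]'
python3 -m inch '[{"x":-5,"y":0,"z":0,"turn":0},{"x":-10,"y":0,"z":0,"turn":0},{"x":-15,"y":0,"z":0,"turn":0},{"x":-20,"y":0,"z":0,"turn":0},{"x":-25,"y":0,"z":0,"turn":0},{"x":-30,"y":0,"z":0,"turn":0},{"x":-35,"y":0,"z":0,"turn":0},{"x":-40,"y":0,"z":0,"turn":0}]'
python3 -c "
from h import *
bluebin()"
```

```text
t: 5.68
eef_pos: [0.438, -0.0286, 0.024]
tcp_rot: [-0.001, -0.021, 1.0, -0.0]
force: [-0.0, 0.2, 0.8]
finger_gap: 0.0801
grasp_force: 0.0
t: 6.35
eef_pos: [0.5232, -0.0249, 0.0247]
tcp_rot: [-0.001, -0.021, 1.0, 0.0]
force: [-2.9, 0.1, 2.0]
finger_gap: 0.0799
grasp_force: 1.3
t: 7.02
eef_pos: [0.5643, -0.0232, 0.0246]
tcp_rot: [-0.0, -0.021, 1.0, 0.0]
force: [-2.7, 0.2, 1.6]
finger_gap: 0.0798
grasp_force: 1.2
n 281 zpct [0.004 0.068 0.073 0.076]
[633.8 -21.3] [102.2 127.3] 2.79 [[580.0, 40.0], [586.0, -87.0], [688.0, -82.0], [682.0, 45.0]]
```

```bash
python3 -m inch '[{"x":-4,"y":0,"z":0,"turn":0},{"x":-7,"y":0,"z":0,"turn":0},{"x":-9,"y":0,"z":0,"turn":0},{"x":-11,"y":0,"z":0,"turn":0},{"x":-12,"y":0,"z":0,"turn":0},{"x":-13,"y":0,"z":0,"turn":0},{"x":-14,"y":0,"z":0,"turn":0},{"x":-15,"y":0,"z":0,"turn":0}]'
```

```text
t: 7.73
eef_pos: [0.579, -0.0226, 0.0246]
tcp_rot: [0.0, -0.021, 1.0, -0.0]
force: [-1.2, -0.3, -0.9]
finger_gap: 0.08
grasp_force: 0.5
```

```bash
python3 -m inch '[{"x":-0.5,"y":0,"z":0,"turn":0},{"x":-1,"y":0,"z":0,"turn":0},{"x":-1.5,"y":0,"z":0,"turn":0},{"x":-2,"y":0,"z":0,"turn":0},{"x":-2.5,"y":0,"z":0,"turn":0},{"x":-3,"y":0,"z":0,"turn":0},{"x":-3,"y":0,"z":0,"turn":0},{"x":-3,"y":0,"z":0,"turn":0}]'
```

```text
t: 8.4
eef_pos: [0.5821, -0.0224, 0.0247]
tcp_rot: [0.0, -0.021, 1.0, 0.0]
force: [0.2, 0.1, -0.5]
finger_gap: 0.0798
grasp_force: 0.3
```

```bash
python3 -m inch '[{"x":-0.5,"y":0,"z":0,"turn":0},{"x":-1,"y":0,"z":0,"turn":0},{"x":-1.5,"y":0,"z":0,"turn":0},{"x":-2,"y":0,"z":0,"turn":0},{"x":-2.5,"y":0,"z":0,"turn":0},{"x":-3,"y":0,"z":0,"turn":0},{"x":-3,"y":0,"z":0,"turn":0},{"x":-3,"y":0,"z":0,"turn":0}]'
```

```text
t: 9.07
eef_pos: [0.5832, -0.0224, 0.0246]
tcp_rot: [-0.002, -0.021, 1.0, 0.0]
force: [-7.8, 0.7, 6.6]
finger_gap: 0.0799
grasp_force: 3.9
```

```bash
python3 -m inch '[{"x":-0.5,"y":0,"z":0,"turn":0},{"x":-1,"y":0,"z":0,"turn":0},{"x":-1.5,"y":0,"z":0,"turn":0},{"x":-2,"y":0,"z":0,"turn":0},{"x":-2,"y":0,"z":0,"turn":0},{"x":-2,"y":0,"z":0,"turn":0},{"x":-2,"y":0,"z":0,"turn":0},{"x":-2,"y":0,"z":0,"turn":0}]'
python3 -m inch '[{"x":2,"y":0,"z":0,"turn":0},{"x":5,"y":0,"z":0,"turn":0},{"x":12,"y":0,"z":0,"turn":0},{"x":25,"y":0,"z":0,"turn":0},{"x":40,"y":0,"z":0,"turn":0},{"x":60,"y":0,"z":0,"turn":0},{"x":80,"y":0,"z":0,"turn":0},{"x":100,"y":0,"z":0,"turn":0}]'
python3 -m inch '[{"x":20,"y":0,"z":0,"turn":0},{"x":40,"y":0,"z":-5,"turn":0},{"x":40,"y":0,"z":-20,"turn":0},{"x":40,"y":0,"z":-40,"turn":0},{"x":40,"y":0,"z":-60,"turn":0},{"x":40,"y":0,"z":-80,"turn":0},{"x":40,"y":0,"z":-100,"turn":0},{"x":40,"y":0,"z":-100,"turn":0}]'
python3 - <<'E'
from h import *
s=bluebin(); save({'pixels':cv2.resize(s['pixels'][150:350,200:460],(780,600))},'a3')
P=cloud(s)
# rim-top back edges and rail near face, per y
for y in (-.25,-.2,-.16,-.12,-.08,-.04,0,.04,.1,.15,.2):
    q=P[(abs(P[...,1]-y)<.012)&(P[...,0]>.55)&(P[...,0]<.76)]
    rim=q[q[:,2]>.06]; rail=q[(q[:,2]>.033)&(q[:,2]<.046)]
    print(y, rim[:,0].max().round(4) if len(rim) else None, (rail[:,0].max()-.024).round(4))
E
```

```text
t: 9.73
eef_pos: [0.5831, -0.0224, 0.0244]
tcp_rot: [-0.004, -0.021, 1.0, 0.0]
force: [-14.6, -1.4, 12.0]
finger_gap: 0.0803
grasp_force: 7.2
t: 10.4
eef_pos: [0.4864, -0.0265, 0.0248]
tcp_rot: [0.001, -0.021, 1.0, -0.0]
force: [0.4, 0.5, 0.0]
finger_gap: 0.0802
grasp_force: 0.0
t: 11.07
eef_pos: [0.4493, -0.0281, 0.1279]
tcp_rot: [0.003, -0.021, 1.0, 0.0]
force: [0.4, 0.2, -0.5]
finger_gap: 0.08
grasp_force: 0.0
n 2039 zpct [0.001 0.005 0.07  0.073]
[649.4 -20.5] [110.5 129. ] 2.61 [[591.0, 41.0], [597.0, -87.0], [708.0, -82.0], [702.0, 46.0]]
-0.25 0.7128 0.7142
-0.2 0.7094 0.7125
-0.16 0.7087 0.7102
-0.12 None 0.7082
-0.08 0.7069 0.7058
-0.04 0.7056 0.7061
0 0.7026 0.7038
0.04 0.7026 0.7027
0.1 0.6963 0.6983
0.15 0.6951 0.6966
0.2 0.6934 0.695
```

View pics/a3.png

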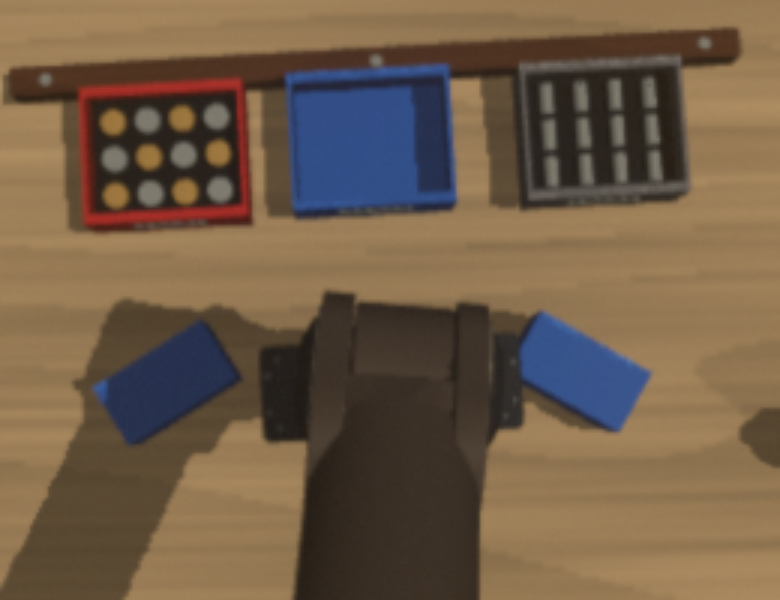

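The blue bin (crop (287,65)-(455,215)) is upright and flush with the rail. The neighbouring bins haven't moved, and the robot is clear.

```bash
python3 -c "
from cell import env
print(env.finish_job())"
```

```text
the job is handed in; nothing more can be done
None
```

The blue bin stands upright on its base in the gap between the red and grey bins, back flush against the rail to within about 1 mm by camera; I only pushed it, the neighbouring bins were not disturbed, and I handed the job in at about 11 s.

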